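# Set the polishing unit's speed dial and switch it on

### The job

Get the polishing unit ready: with a fingertip on its ribbed speed dial, turn the dial clockwise, without pinching it, until its white pointer line clicks into place at the long mark, and do not run past that mark. Then press the far end of the rocker switch down with a fingertip, so that it flips over and the unit is on. Do not lift, tip or shove the unit, and leave the other things on the bench alone.

Things in the scene. Friction and masses are not known exactly. Their poses are not given: they have to be found in the camera images.
- unit_center (a point): Middle of the polishing unit: a loose grey metal case, 2 to 3 kg, on rubber feet, 190 (x) x 220 (y) x 75 mm high, flat on top; this point is 37.5 mm above the bench and 37.5 mm below the top. x points from the unit's front (robot's side, round socket) to its rear, y to its left, z up. Front half of the top: aluminium control panel. Rear half: mat in a 4 mm rim, small things on it.
- dial_top (a point): Centre of the speed dial's flat top, 103 mm above the bench, at (-35, +50, +65.5) mm from unit_center along the unit's axes. A black upright cylinder, diameter 58 mm, 26 mm high, underside 2 mm above the panel, ribbed side grippy (friction about 1): a fingertip pressed on it with about 7 N carries it. Its x axis runs along the white pointer line on top. Bare flat panel to 48 mm from the axis.
- long_mark (a point): The long mark: a thick dark line on the panel at the dial's rear side, from 33 to 50 mm from the dial's axis, straight towards the unit's rear (+x); this point is its middle. It is the middle one of seven marks round the dial, 40 degrees apart; the other six are thin and 7 mm long.
- dial (a joint): Turn of the dial, growing clockwise seen from above: 0 with the pointer at the first mark (120 degrees left of the long mark), 2.094 rad at the long mark, stop just past 4.19. A spring ball holds it at every 0.698 rad: about 0.05 N m (2 N along the rim) starts it; half-way it tips over and is drawn into the next click. It starts one or two clicks before the long mark, rarely poised between those two.
- rocker (a joint): Rocker switch: 0 is off (near end down, far end up), 0.44 rad is on (far end down). It snaps over past the middle and stays; pressing the far end over takes about 3 N.
- rocker_far_end (a point): Top of the far end (towards the unit's rear) of the rocker, 2.5 mm in from its edge; moves with it. The rocker is a black paddle 36 mm long (along the unit's x), 23 mm wide, pivoted at (-35, -58) mm from unit_center along the unit's axes, 5.5 mm above the panel, in a bezel 3 mm high. This point is about 16 mm above the panel when off and 9.5 mm when on; that half is then level.
- compound_bar: Brown bar of polishing compound lying on the unit's rubber mat, 30 x 64 x 24 mm high; origin under its centre. Leave alone.
- bit_tin: Round aluminium tin standing on the unit's rubber mat, diameter 46 mm, 22 mm high; origin under its centre. Leave alone.
- handpiece_rest: Dark steel rest left of the unit, 130 x 50 mm, 34 mm high, the handpiece lying in it; origin under its centre. Leave alone.
- handpiece: Steel polishing handpiece, diameter 27 mm, about 210 mm long along its x axis, lying in the rest with its axis 27 mm above the bench; origin on the axis near the middle. Leave alone.
- bur_block: Wooden block with burs standing in it, 60 x 95 x 35 mm, 65 mm high with the burs, right of the unit; origin under its centre. Leave alone.
- kaleidoscope: Brass tube kaleidoscope standing upright behind the unit, foot diameter 52 mm, 122 mm high; origin under its centre. Leave alone.
- cleaner_bottle: White plastic bottle standing behind the unit, diameter 42 mm, 105 mm high; origin under its centre. Leave alone.

How it is judged:
By the outcome, as a careful person would: the job done as asked, in the order asked, and still so for the second after the job is handed in, with the robot touching nothing.
It also fails if it takes over 54 s, if anything falls off the work surface, if the arm or the gripper's body presses on something with over 40 N, if the wrist force passes 120 N, or if a joint passes its speed limit or range.

### The arm

A 6-joint arm with a two-finger parallel gripper is mounted at the origin on the work surface. World frame = base frame: x ahead of the robot, y to its left, z up, the work surface at z = 0. Lengths are in m, angles in rad, forces in N, time in s.
With the tool pointing down it reaches from about 0.25 to 0.8 m from the base axis. Payload 3.9 kg.
Tool frame: the origin (TCP) lies at the very end of the fingers, on their centre line; the grasp point (between the pads) lies arm.hold_point_z behind it (arm.hold_point_z is the distance from the TCP to the grasp point, in m); z points along the fingers, y is the line along which they close (so a half turn about z gives the same grasp; the last joint's range is limited). The gripper opens to 85 mm and grips with 20 to 120 N. Pads are 22 mm wide; open, the fingers measure 114 mm over their backs; the gripper's body (76 mm by 85 mm) begins 54 mm behind the grasp point. The pads swing forward as they close: fully open they stand 13 mm farther back than shut.
Start: joints at [-1.162, 0.26, -0.138, 1.173, 0, 1.571], TCP at [0.209, -0.482, 0.231] pointing down, gripper open.
Joint ranges: [-2.78, 2.78], [-0.83, 1.72], [-1.28, 1.37], [-1.9, 2.12], [-1.57, 1.48], [-3.14, 3.14]. Speed limits (rad/s): [2.57, 2.57, 3.14, 3.14, 3.14, 3.14].

### API

Orientations are given as a unit quaternion [x, y, z, w].
In Python, from workcell import read_state, eyes, close_job, arm gives the robot as it stands. The module is installed in compiled form; this text tells all that it offers.
- The arm moves only by the tool play_rows, never from a script. Its argument "rows" is text: rows parted by semicolons, each of 7 numbers parted by spaces: the turn, a rotation vector about the tool's x, y, z in degrees, then the shift along the tool's x, y, z in m, then the opening, from 0 (shut) to 1 (fully open). A call has 1 to 8 rows; each row is the pose to reach, as a shift and turn from the pose commanded when the call began, along the tool's axes at that moment; what a row does not reach only later rows make up. A row lasts 1/8 s, in which the tool goes at most 62.5 mm and 10.7 degrees, less where a joint would pass 70% of its speed; a pose out of reach is approached as far as the arm can. A call with a gripper value outside its range is refused whole. The fingers move at their own pace and stop on an object; "squeeze" is the grip in N (left out, the last holds). Time passes only in rows, so rows that repeat a pose let the fingers close. It gives the time, the measured TCP pose, the force, the opening and the grip force at its end, in the units of the state.
- read_state(): the state, without advancing time (a new reading comes with each control period).
- eyes.capture(name): name is "side" or "top" or "wrist"; returns a dict with "color" (420x560x3 uint8, red, green, blue), "z_map" (420x560 float32, m along the optical axis (not along the pixel's ray), 0 where there is no reading), "fx", "fy", "cx", "cy" (pixels), "dist_coeffs" ([k1, k2, p1, p2, k3] as OpenCV has them; the pictures are not rectified), "rvec" (rotation vector, rad) and "tvec" (3), from world to camera coordinates, as OpenCV has them; the wrist camera has in their place "mount" (4x4, takes a point from camera to tool coordinates, whose origin is the TCP and whose axes are the flange's). Camera axes: x right, y down, z forward; pixel columns grow to the right and rows downward; lengths in m; the calibration is good to about 2 mm. A picture is of the moment at which its call begins: read the wrist's pose just before it.
- close_job(): hands the job in; it is judged then, once.
The state is a dict: "time_s": time; "qpos": joint angles; "dq": joint speeds; "tau": joint torques, N m; "tool_pos": TCP position; "eef_rot": TCP orientation; "force": force on the tool from outside, world axes, zero at the start; "ft_torque": the same for the moment, N m; "gripper_width": finger opening in m; "finger_force": force on a finger pad.
Only numpy, scipy, OpenCV 4.12 (cv2) and the standard library are available. Lean on these libraries where they do the work, as an engineer would, in place of code of your own. Each camera call takes 0.05 s, during which the arm holds its last target. There are 200 camera calls.

## Working session

There is one attempt and no reset: what is moved stays moved. The work goes in short steps, Python scripts to look and compute and a tool call to move; the robot and the scene stay as the last step left them, time stands still between calls to the robot, and variables do not carry over. Pictures are saved under pics/ and viewed, at most 10 in all, crops included, and the job is handed in when it is done.

Besides the shell and the picture viewer there is one more tool, called after ">>>" by a JSON object that holds its "method" and its "body". play_rows: Moves the arm, as the interface text tells. Its arguments: {"type":"object","properties":{"rows":{"type":"string"},"squeeze":{"type":"number"}},"required":["rows"]}

```bash
mkdir -p pics
cat > h.py <<'E'
import numpy as np, cv2
from scipy.spatial.transform import Rotation as R
from workcell import read_state, eyes, close_job, arm
def cam(name):
    s=read_state(); c=eyes.capture(name)
    K=np.array([[c['fx'],0,c['cx']],[0,c['fy'],c['cy']],[0,0,1]]); d=np.array(c['dist_coeffs'])
    if 'mount' in c:
        T=np.eye(4);T[:3,:3]=R.from_quat(s['eef_rot']).as_matrix();T[:3,3]=s['tool_pos']
        M=T@np.array(c['mount'])
    else:
        M=np.eye(4);r=cv2.Rodrigues(np.array(c['rvec'],float))[0];M[:3,:3]=r.T;M[:3,3]=-r.T@np.array(c['tvec']).ravel()
    return c,K,d,M
def ray(K,d,M,px,z):
    u=cv2.undistortPoints(np.array(px,float).reshape(-1,1,2),K,d).reshape(-1,2)
    D=np.c_[u,np.ones(len(u))]@M[:3,:3].T
    return M[:3,3]+D*((z-M[2,3])/D[:,2])[:,None]
def save(c,n,crop=None,f=1):
    im=c['color'][...,::-1]
    if crop: im=im[crop[1]:crop[3],crop[0]:crop[2]]
    cv2.imwrite('pics/'+n+'.png',cv2.resize(im,None,fx=f,fy=f,interpolation=cv2.INTER_CUBIC))
def proj(K,d,M,P):
    r=M[:3,:3].T;return cv2.projectPoints(np.array(P,float).reshape(-1,1,3),cv2.Rodrigues(r)[0],-r@M[:3,3],K,d)[0].reshape(-1,2)
E
python3 - <<'E'
from h import *
print(read_state()); print(arm, [a for a in dir(arm) if a[0]!='_'], arm.hold_point_z)
for n in ('top','side'):
    c,K,d,M=cam(n); save(c,n+'0',f=1.4); print(n,M.round(3),K[0,0])
E
```

```text
{'time_s': 0.0, 'qpos': array([-1.16202206e+00,  2.60676781e-01, -1.39395011e-01,  1.17268232e+00,
        1.65423599e-05,  1.57079717e+00]), 'dq': array([ 0.00040504, -0.00022376,  0.00183542,  0.00197774, -0.00042727,
        0.00043405]), 'tau': array([ 3.45059352e-04, -4.05680394e+01,  2.53922760e+01,  1.86339050e-02,
        1.15610742e-04, -4.83157748e-06]), 'tool_pos': array([ 0.20841156, -0.48111255,  0.23045887]), 'eef_rot': array([ 9.79185178e-01,  2.02966572e-01, -1.90584091e-04, -9.60194859e-04]), 'force': array([ 0.51659847, -0.30524366, -0.38399643]), 'ft_torque': array([ 0.01960121,  0.02421193, -0.01081471]), 'finger_force': 0.0, 'gripper_width': 0.08538253991655473}
<Robot object at 0x7f5cbdf58050> ['PlanningError', 'hold_point_z'] 0.0187
top [[ 0.014 -0.995  0.094  0.516]
 [-0.999 -0.018 -0.035  0.065]
 [ 0.036 -0.093 -0.995  0.963]
 [ 0.     0.     0.     1.   ]] 422.8673786298316
side [[-0.989 -0.115  0.096  0.524]
 [-0.15   0.77  -0.62   0.641]
 [-0.002 -0.628 -0.779  0.818]
 [ 0.     0.     0.     1.   ]] 433.7346049935595
```

View pics/top0.png

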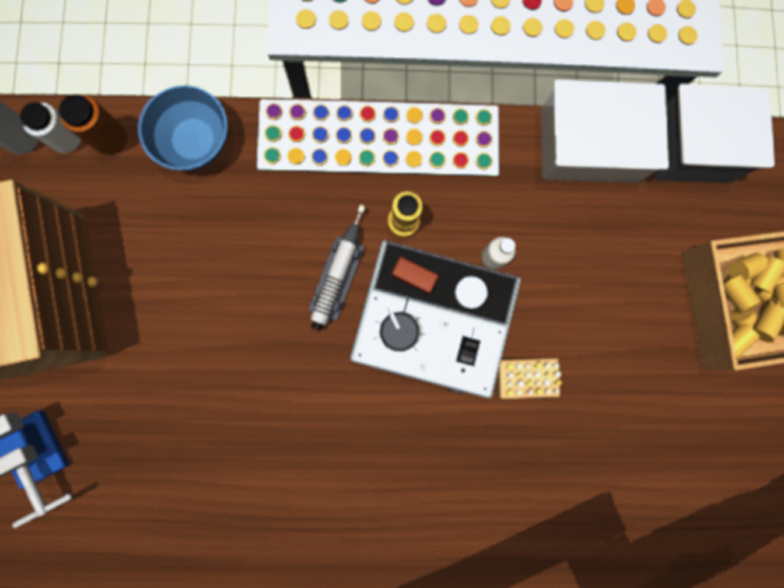

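View pics/side0.png

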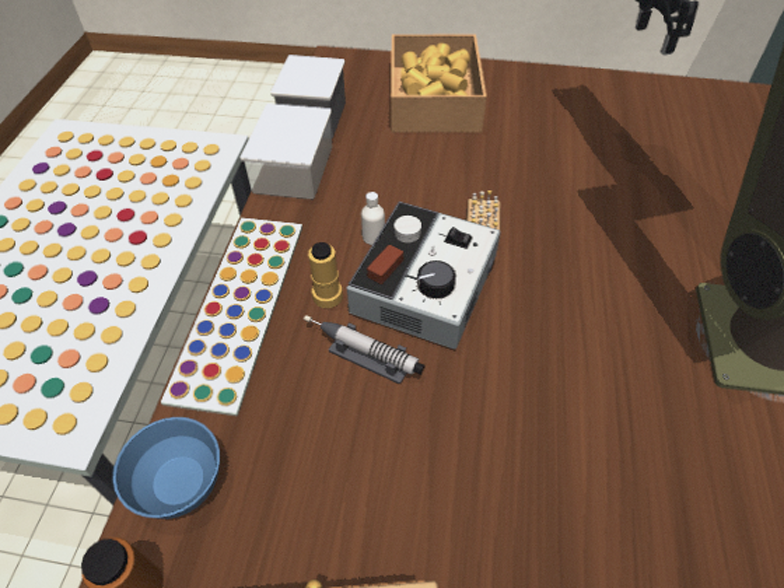

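The top view shows the unit's corners at about (384,242), (519,278), (491,397) and (352,360) in the 1.4x picture. The dial is at (400,330), its pointer tip is near (393,314) (about one click left of the long mark), and the rocker is at (468,351). The side view agrees, and the gripper is clear of everything.

Run:
```python
from h import *
c,K,d,M=cam('top')
P=ray(K,d,M,np.array([[384,242],[519,278],[491,397],[352,360]])/1.4,0.075); print(P.round(3))
uc=P.mean(0); e=(P[0]-P[3]+P[1]-P[2]); yaw=np.degrees(np.arctan2(e[1],e[0])); print('uc',uc,'yaw',yaw,[np.linalg.norm(P[i]-P[i-1]).round(3) for i in range(4)])
a=np.radians(yaw);Rz=np.array([[np.cos(a),-np.sin(a)],[np.sin(a),np.cos(a)]])
print('dial pred',uc[:2]+Rz@[-.035,.05],'seen',ray(K,d,M,np.array([[400,330]])/1.4,.103))
print('rocker',uc[:2]+Rz@[-.035,-.058], 'seen',ray(K,d,M,np.array([[468,351]])/1.4,.085))
w=eyes.capture('wrist'); print(np.array(w['mount']).round(3),w['fx'])
```

```text
[[ 0.686  0.048  0.075]
 [ 0.635 -0.159  0.075]
 [ 0.454 -0.116  0.075]
 [ 0.507  0.093  0.075]]
uc [ 0.57039864 -0.03328888  0.075     ] yaw -13.774337718124876 [np.float64(0.185), np.float64(0.213), np.float64(0.185), np.float64(0.215)]
dial pred [0.54831013 0.02360662] seen [[0.55138292 0.02346901 0.103     ]]
rocker [ 0.52259549 -0.08128741] seen [[ 0.52247176 -0.0790262   0.085     ]]
[[-0.001 -0.955 -0.295  0.075]
 [ 1.    -0.001 -0.     0.   ]
 [-0.    -0.295  0.955 -0.141]
 [ 0.     0.     0.     1.   ]] 369.86883547426737
```

>>> {"method": "play_rows", "body": {"rows": "0 0 17.4 .4566 -.345 0 0;0 0 17.4 .4566 -.345 0 0;0 0 17.4 .4566 -.345 0 0;0 0 17.4 .4566 -.345 0 0;0 0 17.4 .4566 -.345 0 0;0 0 17.4 .4566 -.345 0 0;0 0 17.4 .4566 -.345 0.02 0;0 0 17.4 .4566 -.345 .05 0"}}

```text
time_s: 1.2
tool_pos: [0.4536, -0.0502, 0.2069]
eef_rot: [0.999, 0.053, 0.002, 0.0]
force: [2.0, -0.2, -0.6]
gripper_width: 0.0001
finger_force: 0.0
```

>>> {"method": "play_rows", "body": {"rows": "0 0 0 .030 -.045 .02 0;0 0 0 .030 -.045 .02 0;0 0 0 .030 -.045 .02 0"}}

```text
time_s: 1.58
tool_pos: [0.4764, -0.0043, 0.186]
eef_rot: [0.999, 0.053, -0.001, 0.0]
force: [1.2, 0.1, 1.2]
gripper_width: -0.0
finger_force: 0.0
```

Run:
```python
from h import *
s=read_state(); print(s['tool_pos'],s['eef_rot'],s['force'],s['qpos'])
c,K,d,M=cam('wrist'); save(c,'w1',f=1.4); np.savez('w1',K=K,d=d,M=M,color=c['color'],z=c['z_map'])
print(proj(K,d,M,[[.5498,.0235,.103],[.5225,-.08,.085],s['tool_pos']])*1.4)
```

```text
[ 0.47641489 -0.00425867  0.18601875] [ 9.98600527e-01  5.28820094e-02 -6.60012975e-04  2.10356890e-04] [1.19329079 0.0822937  1.18872667] [-8.60179174e-03  2.03938824e-01 -3.35822454e-01  1.03232672e+00
 -5.01059709e-04  3.02717778e+00]
[[342.573762   128.55391338]
 [560.825294   213.38907654]
 [390.41958423 389.42494924]]
```

View pics/w1.png

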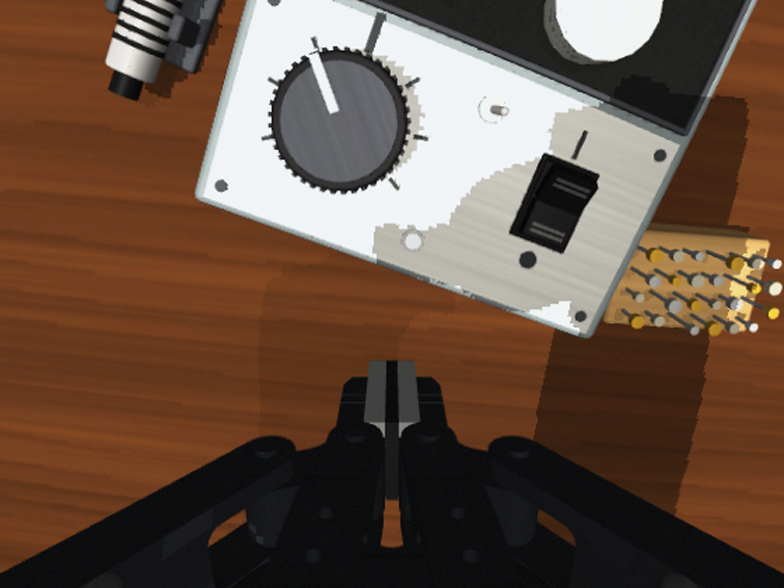

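The wrist view shows the dial's centre at about (340,119), the pointer running from (335,112) to (313,55), and a thin mark at its tip (315,42). The long mark runs from (370,52) to (383,14), so it is one click away. The rocker is at (556,203) with its far edge near (570,165). Joint 6 is near its limit, so I will flip the tool half a turn.

Run:
```python
from h import *
w=np.load('w1.npz');K,d,M=w['K'],w['d'],w['M']
def r(p,z): return ray(K,d,M,np.array(p)/1.4,z)
C=r([[340,119]],.103)[0];p=r([[335,112],[313,55]],.103);l=r([[370,52],[383,14]],.075);e=r([[198,197],[590,335],[688,133]],.075)
an=lambda v:np.degrees(np.arctan2(v[1],v[0])).round(1)
print('dial',C,'pointer',an(p[1]-p[0]),an(p[1]-C),'mark',an(l[1]-l[0]),an(l.mean(0)-C),'edges',an(e[1]-e[0])+90,an(e[2]-e[1]))
print('dial radius pts',np.linalg.norm(r([[269,119],[410,119],[340,190]],.09)-C,axis=1))
a=np.radians(an(e[1]-e[0])+90);x=np.array([np.cos(a),np.sin(a)]);y=np.array([-x[1],x[0]])
print('from corner',e[0][:2]+x*.06-y*.06,'mark',l.mean(0)[:2]-x*.0415)
print('rocker', r([[570,165]],.091), C[:2]-y*.108+x*.0155)
```

```text
dial [0.55349591 0.02486693 0.103     ] pointer 26.5 28.4 mark -14.4 -15.2 edges -14.0 -13.5
dial radius pts [0.03491808 0.03211463 0.03331227]
from corner [0.55450487 0.0209993 ] mark [0.55215228 0.02436527]
rocker [[ 0.54514324 -0.0778483   0.091     ]] [ 0.54240793 -0.0836748 ]
```

>>> {"method": "play_rows", "body": {"rows": "0 0 -10 0 0 0 0;0 0 -20 0 0 0 0;0 0 -30 0 0 0 0;0 0 -40 0 0 0 0;0 0 -50 0 0 0 0;0 0 -60 0 0 0 0;0 0 -70 0 0 0 0;0 0 -80 0 0 0 0"}}

```text
time_s: 2.62
tool_pos: [0.4767, -0.0059, 0.187]
eef_rot: [0.73, 0.683, 0.0, 0.0]
force: [0.6, 0.2, -0.4]
gripper_width: 0.0001
finger_force: 0.0
```

>>> {"method": "play_rows", "body": {"rows": "0 0 -10 0 0 0 0;0 0 -20 0 0 0 0;0 0 -30 0 0 0 0;0 0 -40 0 0 0 0;0 0 -50 0 0 0 0;0 0 -60 0 0 0 0;0 0 -70 0 0 0 0;0 0 -80 0 0 0 0"}}

```text
time_s: 3.62
tool_pos: [0.4767, -0.0059, 0.187]
eef_rot: [0.12, 0.993, -0.0, 0.001]
force: [0.3, -1.2, -0.3]
gripper_width: -0.0005
finger_force: 0.0
```

>>> {"method": "play_rows", "body": {"rows": "0 0 -10 0 0 0 0;0 0 -20 0 0 0 0;0 0 -20 0 0 0 0;0 0 -20 0 0 0 0"}}

```text
time_s: 4.12
tool_pos: [0.4768, -0.0051, 0.1866]
eef_rot: [-0.05, 0.999, -0.0, 0.0]
force: [-0.3, 0.2, -0.2]
gripper_width: -0.0004
finger_force: 0.0
```

>>> {"method": "play_rows", "body": {"rows": "0 0 0 -.0268 .0214 0 0;0 0 0 -.0268 .0214 .04 0;0 0 0 -.0268 .0214 .04 0"}}

```text
time_s: 4.5
tool_pos: [0.4986, 0.0197, 0.144]
eef_rot: [-0.052, 0.999, -0.0, -0.003]
force: [-1.0, -0.1, 0.0]
gripper_width: -0.0001
finger_force: 0.0
```

Run:
```python
from h import *
s=read_state(); print(s['tool_pos'],s['eef_rot'],s['force'],s['qpos'])
c,K,d,M=cam('wrist'); save(c,'w2',f=1.4); np.savez('w2',K=K,d=d,M=M,color=c['color'],z=c['z_map'])
print(proj(K,d,M,[[.553,.024,.103],[.5225,-.08,.085],s['tool_pos']])*1.4)
```

```text
[0.49860594 0.01968356 0.14397403] [-5.18122840e-02  9.98651465e-01 -1.27184952e-05 -3.27698706e-03] [-0.95462724 -0.09165307  0.01857866] [ 3.95248430e-02  2.76022259e-01 -3.54841303e-01  9.46485941e-01
 -1.06117968e-04 -6.41463540e-02]
[[389.00583443 462.03775327]
 [153.44964552 352.21601089]
 [392.5011122  391.08730964]]
```

View pics/w2.png

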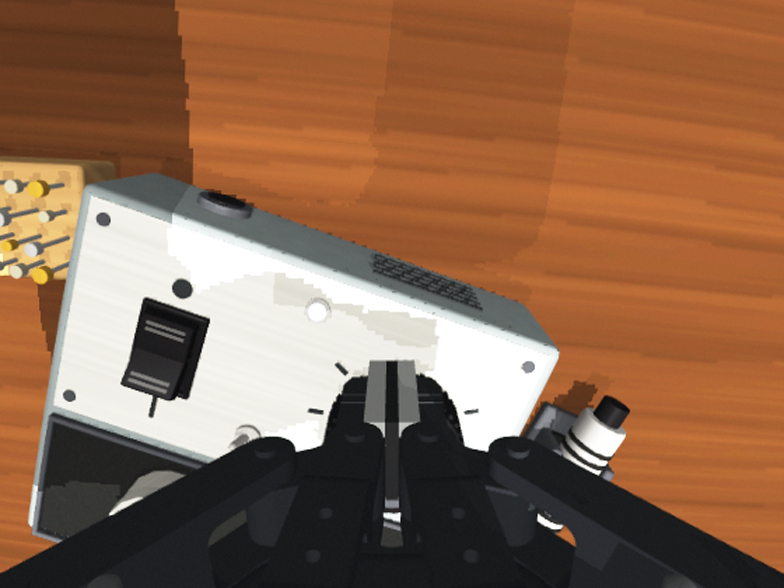

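The view from the front shows the fingertip at (392,390), in line with the dial behind it, and bare panel below. Next I go down in front of the dial.

>>> {"method": "play_rows", "body": {"rows": "0 0 0 0 0 .03 0;0 0 0 0 0 .055 0;0 0 0 0 0 .0600 0;0 0 0 0 0 .060 0;0 0 0 0 0 .060 0"}}

```text
time_s: 5.18
tool_pos: [0.5025, 0.0199, 0.0877]
eef_rot: [-0.052, 0.999, -0.0, 0.001]
force: [0.1, 0.2, 0.3]
gripper_width: 0.0005
finger_force: 0.0
```

>>> {"method": "play_rows", "body": {"rows": "0 0 0 -.004 0 0 0;0 0 0 -.007 0 0 0;0 0 0 -.010 0 0 0;0 0 0 -.010 0 0 0"}}

```text
time_s: 5.68
tool_pos: [0.5117, 0.021, 0.0862]
eef_rot: [-0.053, 0.999, -0.0, 0.0]
force: [0.3, 0.8, 0.4]
gripper_width: 0.0001
finger_force: 0.0
```

>>> {"method": "play_rows", "body": {"rows": "0 0 0 -.0005 0 0 0;0 0 0 -.001 0 0 0;0 0 0 -.0015 0 0 0;0 0 0 -.0015 0 0 0"}}

```text
time_s: 6.18
tool_pos: [0.5127, 0.0211, 0.0862]
eef_rot: [-0.053, 0.999, -0.0, -0.0]
force: [-1.0, 0.2, -0.5]
gripper_width: 0.0
finger_force: 0.1
```

>>> {"method": "play_rows", "body": {"rows": "0 0 0 -.0005 0 0 0;0 0 0 -.001 0 0 0;0 0 0 -.001 0 0 0"}}

```text
time_s: 6.55
tool_pos: [0.5128, 0.0211, 0.0861]
eef_rot: [-0.053, 0.999, -0.0, -0.001]
force: [-3.7, -1.2, 2.5]
gripper_width: 0.0003
finger_force: 1.8
```

>>> {"method": "play_rows", "body": {"rows": "0 0 0 -.0005 0 0 0;0 0 0 -.001 0 0 0;0 0 0 -.001 0 0 0"}}

```text
time_s: 6.92
tool_pos: [0.5128, 0.0211, 0.0861]
eef_rot: [-0.052, 0.999, -0.0, -0.002]
force: [-6.4, -1.0, 6.1]
gripper_width: 0.0001
finger_force: 3.2
```

>>> {"method": "play_rows", "body": {"rows": "0 0 0 0 0 -.0005 0;0 0 0 -.0003 0 -.001 0;0 0 0 -.0003 0 -.001 0"}}

```text
time_s: 7.3
tool_pos: [0.5129, 0.0212, 0.0863]
eef_rot: [-0.053, 0.999, -0.0, -0.002]
force: [-4.8, -1.2, -0.2]
gripper_width: 0.0003
finger_force: 2.7
```

>>> {"method": "play_rows", "body": {"rows": "0 0 0 -.001 0 -.0005 0;0 0 0 -.002 0 -.0011 0;0 0 0 -.002 0 -.0011 0"}}

```text
time_s: 7.68
tool_pos: [0.5129, 0.0212, 0.0864]
eef_rot: [-0.052, 0.999, -0.0, -0.004]
force: [-7.7, -0.3, -2.4]
gripper_width: -0.0002
finger_force: 3.6
```

>>> {"method": "play_rows", "body": {"rows": "0 0 4 -.0001 .0025 0 0;0 0 8 -.0003 .0049 0 0;0 0 12 -.0008 .0074 0 0;0 0 12 -.0008 .0074 0 0"}}

```text
time_s: 8.18
tool_pos: [0.5127, 0.0291, 0.0865]
eef_rot: [0.052, 0.999, -0.0, -0.004]
force: [-8.0, 0.4, -2.0]
gripper_width: -0.0003
finger_force: 3.7
```

Run:
```python
from h import *
c,K,d,M=cam('side'); P=proj(K,d,M,[[.553,.0245,.103]])[0]; print(P)
x,y=P.astype(int); print(x-45,y-40)
save(c,'s1',(x-45,y-40,x+45,y+35),7)
```

```text
[311.43894599 194.15976849]
266 154
```

View pics/s1.png

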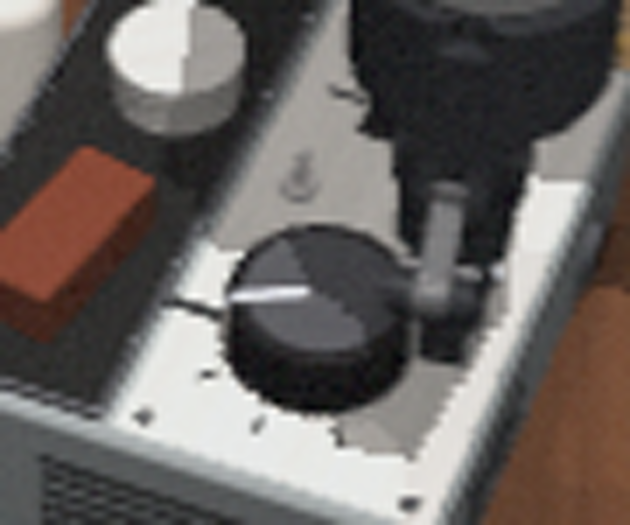

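The dial turns with the finger: the pointer now runs from (310,290) to (230,297) in the crop, and the long mark is at (165,300)–(220,315).

```bash
cat >> h.py <<'E'
def pointer(n=None):
    c,K,d,M=cam('side')
    P=proj(K,d,M,[[.553,.0245,.103]])[0].astype(int)
    g=c['color'].astype(int); H,W=g.shape[:2]
    yy,xx=np.mgrid[:H,:W]; q=ray(K,d,M,np.c_[xx.ravel(),yy.ravel()],.103)[:,:2]-[.553,.0245]
    r=np.hypot(*q.T).reshape(H,W); br=g.min(2)
    m=(r<.024)&(br>135)
    pts=q[m.ravel()]; w=(br[m]-100.)
    mu=np.average(pts,axis=0,weights=w); u=np.linalg.svd((pts-mu)*w[:,None]**.5)[2][0]; u*=np.sign(u@mu)
    print('n',m.sum(),'centroid',mu.round(4),'dir',np.degrees(np.arctan2(u[1],u[0])).round(1),'cent dir',np.degrees(np.arctan2(mu[1],mu[0])).round(1))
    if n: save(c,n,(P[0]-45,P[1]-40,P[0]+45,P[1]+35),7)
E
python3 - <<'E'
from h import *
pointer()
c,K,d,M=cam('side')
q=ray(K,d,M,[[266+230/7,154+297/7],[266+310/7,154+290/7]],.103); v=q[0]-q[1]; print(q,np.degrees(np.arctan2(v[1],v[0])))
E
```

```text
n 18 centroid [0.0135 0.0058] dir 12.7 cent dir 23.1
[[0.57921726 0.03495003 0.103     ]
 [0.5550862  0.02847199 0.103     ]] 15.026877920264225
```

>>> {"method": "play_rows", "body": {"rows": "0 0 4 -.0001 .0025 0 0;0 0 8 -.0003 .0049 0 0;0 0 12 -.0008 .0074 0 0;0 0 12 -.0008 .0074 0 0"}}

```text
time_s: 8.82
tool_pos: [0.5143, 0.0374, 0.0865]
eef_rot: [0.156, 0.988, 0.001, -0.004]
force: [-7.9, 2.5, -1.1]
gripper_width: 0.0005
finger_force: 4.1
```

Run:
```python
from h import *
pointer()
```

```text
n 19 centroid [0.0107 0.0025] dir 2.5 cent dir 13.0
```

>>> {"method": "play_rows", "body": {"rows": "0 0 4 -.0001 .0025 0 0;0 0 8 -.0003 .0049 0 0;0 0 13 -.0009 .008 0 0;0 0 13 -.0009 .008 0 0"}}

```text
time_s: 9.38
tool_pos: [0.518, 0.046, 0.0865]
eef_rot: [0.267, 0.964, 0.001, -0.005]
force: [-7.0, 6.8, -1.9]
gripper_width: 0.0001
finger_force: 4.6
```

Run:
```python
from h import *
pointer()
```

```text
n 8 centroid [ 0.0187 -0.0019] dir -9.3 cent dir -5.7
```

>>> {"method": "play_rows", "body": {"rows": "0 0 0 .002 0 0 0;0 0 0 .004 0 0 0;0 0 0 .008 0 0 0;0 0 0 .012 0 0 0;0 0 0 .014 0 -.03 0;0 0 0 .014 0 -.06 0;0 0 0 .014 0 -.08 0;0 0 0 .014 0 -.08 0"}}

```text
time_s: 10.42
tool_pos: [0.5121, 0.0509, 0.1704]
eef_rot: [0.267, 0.964, 0.001, 0.003]
force: [0.1, 1.1, 0.3]
gripper_width: 0.0002
finger_force: 0.0
```

Run:
```python
from h import *
pointer('s2')
```

```text
n 15 centroid [ 0.0148 -0.0017] dir -13.2 cent dir -6.4
```

View pics/s2.png

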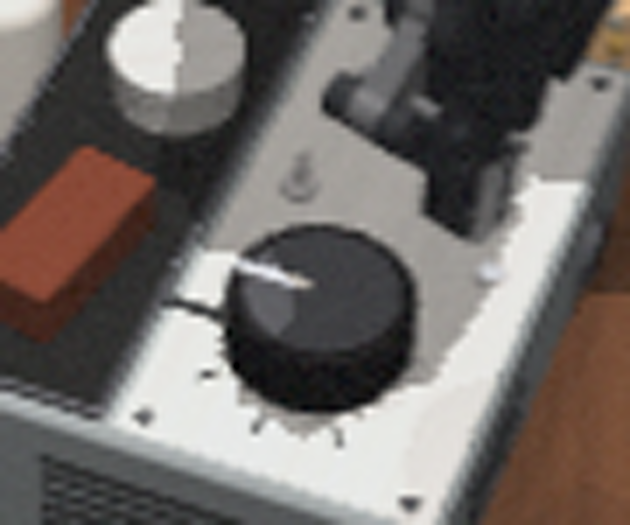

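The pointer now lies parallel to the long mark, at about -13° against the unit's -14°, so the dial has clicked in. Next is the rocker, which I locate from the w2 picture.

Run:
```python
from h import *
w=np.load('w2.npz');K,d,M=w['K'],w['d'],w['M']
q=ray(K,d,M,np.array([[122,385],[185,399],[208,320],[146,298]])/1.4,.078);print(q.round(4),q.mean(0))
w=np.load('w1.npz');K,d,M=w['K'],w['d'],w['M']
q=ray(K,d,M,np.array([[543,155],[598,175],[565,251],[511,233]])/1.4,.08);print(q.round(4),q.mean(0))
```

```text
[[ 0.5439 -0.0984  0.078 ]
 [ 0.5476 -0.0696  0.078 ]
 [ 0.5082 -0.0588  0.078 ]
 [ 0.501  -0.0855  0.078 ]] [ 0.52515395 -0.07808012  0.078     ]
[[ 0.5479 -0.0681  0.08  ]
 [ 0.5418 -0.0959  0.08  ]
 [ 0.5039 -0.0874  0.08  ]
 [ 0.5098 -0.0593  0.08  ]] [ 0.52586565 -0.07769556  0.08      ]
```

>>> {"method": "play_rows", "body": {"rows": "0 0 -8 -.04 -.042 0 0;0 0 -17 -.0948 -.0987 0 0;0 0 -17 -.0948 -.0987 0 0;0 0 -17 -.0948 -.0987 0 0;0 0 -17 -.0948 -.0987 .03 0;0 0 -17 -.0948 -.0987 .05 0;0 0 -17 -.0948 -.0987 .05 0;0 0 -17 -.0948 -.0987 .05 0"}}

```text
time_s: 11.48
tool_pos: [0.5406, -0.0815, 0.1189]
eef_rot: [0.121, 0.993, 0.0, 0.0]
force: [1.9, -0.3, 0.6]
gripper_width: 0.0002
finger_force: 0.0
```

Run:
```python
from h import *
c,K,d,M=cam('side'); P=proj(K,d,M,[[.5425,-.0826,.09]])[0].astype(int)
save(c,'s3',(P[0]-45,P[1]-50,P[0]+45,P[1]+25),7)
pointer(); print((proj(K,d,M,[read_state()['tool_pos'],[.5425,-.0826,.09]])-P+[45,50])*7, read_state()['qpos'])
```

```text
n 16 centroid [ 0.0135 -0.0015] dir -11.8 cent dir -6.3
[[327.889552   288.4412348 ]
 [318.12822781 350.05895347]] [-1.50550062e-01  3.67242398e-01 -2.87483148e-01  9.14220700e-01
  1.45334325e-04  9.26759678e-02]
```

View pics/s3.png

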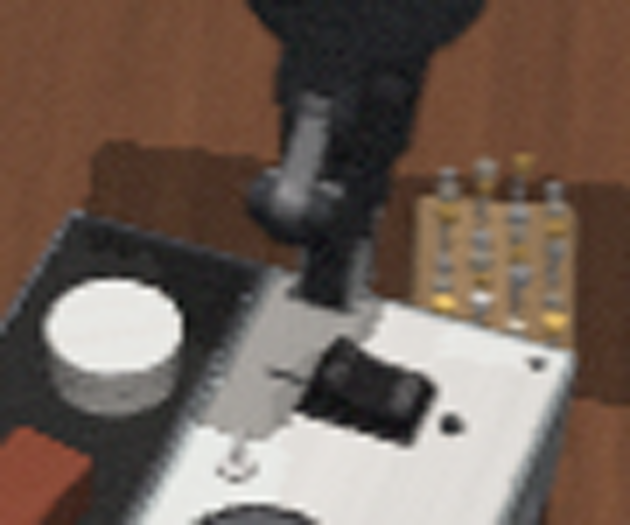

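The finger stands above the rocker's far end, tip at (328,290) and the far end around (320,370) in the crop. I press down in small steps.

>>> {"method": "play_rows", "body": {"rows": "0 0 0 -.001 .0015 .01 0;0 0 0 -.001 .0015 .022 0;0 0 0 -.001 .0015 .026 0;0 0 0 -.001 .0015 .028 0;0 0 0 -.001 .0015 .030 0;0 0 0 -.001 .0015 .030 0"}}

```text
time_s: 12.32
tool_pos: [0.5419, -0.0814, 0.0883]
eef_rot: [0.122, 0.993, 0.0, 0.0]
force: [0.0, 0.2, -0.3]
gripper_width: 0.0001
finger_force: 0.3
```

>>> {"method": "play_rows", "body": {"rows": "0 0 0 0 0 .001 0;0 0 0 0 0 .002 0;0 0 0 0 0 .003 0;0 0 0 0 0 .003 0"}}

```text
time_s: 12.82
tool_pos: [0.5415, -0.0813, 0.0851]
eef_rot: [0.122, 0.993, 0.0, -0.0]
force: [0.7, -0.4, -0.7]
gripper_width: -0.0002
finger_force: 0.0
```

>>> {"method": "play_rows", "body": {"rows": "0 0 0 0 0 .001 0;0 0 0 0 0 .002 0;0 0 0 0 0 .002 0"}}

```text
time_s: 13.2
tool_pos: [0.5418, -0.0814, 0.0845]
eef_rot: [0.122, 0.993, 0.0, 0.0]
force: [-2.6, 0.6, 7.3]
gripper_width: -0.0001
finger_force: 4.0
```

Contact with the levelled half came at z = 84.5 mm, the height expected when it is on. Now I retract and look.

>>> {"method": "play_rows", "body": {"rows": "0 0 0 0 0 -.01 0;0 0 0 0 0 -.04 0;0 0 0 0 0 -.09 0;0 0 0 0.05 0 -.12 0;0 0 0 .1 0 -.12 0;0 0 0 .1 0 -.12 0;0 0 0 .1 0 -.12 0;0 0 0 .1 0 -.12 0"}}

```text
time_s: 14.2
tool_pos: [0.4462, -0.0575, 0.2035]
eef_rot: [0.122, 0.993, -0.0, 0.001]
force: [0.4, -0.1, 0.3]
gripper_width: -0.0001
finger_force: 0.0
```

Run:
```python
from h import *
pointer()
c,K,d,M=cam('side'); x,y=proj(K,d,M,[[.54,-.03,.09]])[0].astype(int)
save(c,'s4',(x-65,y-50,x+65,y+50),6)
```

```text
n 16 centroid [ 0.0135 -0.0015] dir -11.7 cent dir -6.3
```

View pics/s4.png

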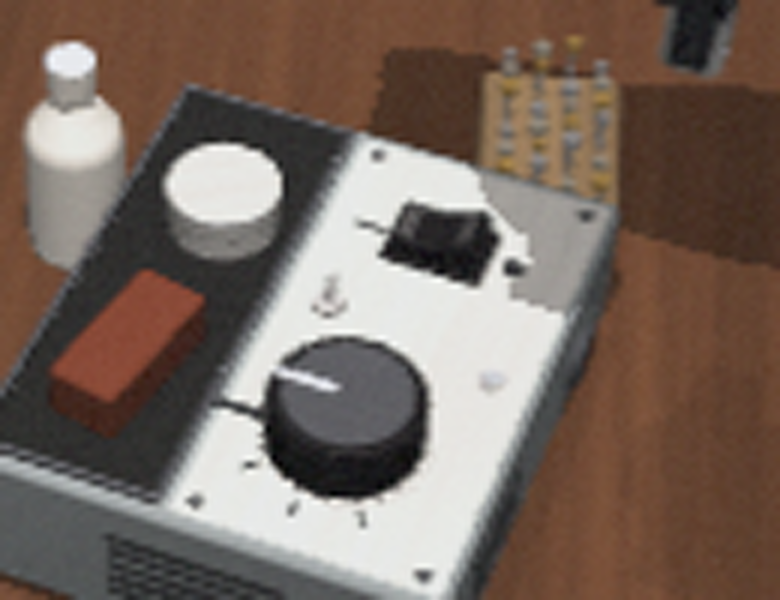

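The near end of the rocker at (485,225) is now up and its far end is down, so it is on. The pointer at (275,373)–(340,385) lines up with the long mark at (215,403)–(260,412). Nothing else has moved and the arm is clear.

```bash
python3 -c "
from workcell import close_job; print(close_job())"
```

```text
the job is handed in; nothing more can be done
None
```

I turned the dial one click clockwise to the long mark with a fingertip, then flipped the rocker switch on and handed the job in at about 14 s; the last picture showed both in place and nothing else visibly disturbed.

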